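# Bring a lap wheel's high spot to the truing pointer

### The job

The brass lap wheel on the truing stand is out of round. Turn it slowly by its crank knob, never faster than about half a turn a second, until the highest spot of its rim (the bigger of the two swellings) stands right at the fixed pointer, then let go and leave the wheel at rest there.

Things in the scene. Friction and masses are not known exactly. Their poses are not given: they have to be found in the camera images.
- wheel: brass lap wheel, 116 mm across, 14 mm thick, flat on a fixed grey stand; turns freely either way about a vertical axle (about 1.5 N at the knob) and stays where left. Origin on the axle at the wheel's underside, 44 mm above the bench; x points to the high spot, z up. Wheel top is 58 mm, axle nut 66 mm above the bench. Rim swellings: high spot 16 mm; nearly opposite, a lower one of 5 mm
- high_spot (a point): crest of the bigger swelling of the wheel's rim, 74 mm from the axle, at mid-thickness of the wheel
- pointer_tip (a point): tip of the fixed slim steel pointer, which looks level at the axle from just outside the rim, 78 mm from the axle, 51 mm above the bench; its steel post (62 mm high, 112 mm from the axle) stands on an arm of the stand. The high spot passes it with 4 mm to spare
- knob_centre (a point): centre of the upright dark wooden crank knob on top of the wheel, 46 mm from the axle: round, 14 to 19 mm across, from 62 to 120 mm above the bench (this point at 92 mm). It spins freely on its pin, so a gripper holding it from above need not turn while it moves round the axle

How it is judged:
By the outcome, as a careful person would: the job done as asked, in the order asked, and still so for the second after the job is handed in, with the robot touching nothing.
It also fails if it takes over 35 s, if anything falls off the work surface, if the arm or the gripper's body presses on something with over 40 N, if the wrist force passes 120 N, or if a joint passes its speed limit or range.

### The arm

A 6-joint arm with a two-finger parallel gripper is mounted at the origin on a cart in front of the work surface, level with it; the furniture and walls round the work are solid. World frame = base frame: x ahead of the robot, y to its left, z up, the work surface at z = 0. Lengths are in m, angles in rad, forces in N, time in s.
With the tool pointing down it reaches from about 0.325 to 0.775 m from the base axis. Payload 5.5 kg.
Tool frame: the origin (TCP) lies on the centre line of the jaws, within the pads' length; the fingertips stand ahead of it and the grasp point (between the pads) lies 2 mm behind it (r.finger_overhang is the z of the fingertips in the tool frame, in m); z points along the fingers, x is the direction in which the jaws open and shut, and the axes are right-handed (so a half turn about z gives the same grasp; the last joint's range is limited). The gripper opens to 88 mm and grips with 3 to 60 N. Pads are 20 mm wide; open, the fingers measure 115 mm over their backs; the gripper's body (75 mm by 178 mm) begins 61 mm behind the grasp point.
Start: joints at [-1.366, 0.091, 1.231, -0, 1.82, -0.057], TCP at [0.155, -0.58, 0.207] pointing down, gripper open.
Joint ranges: [-2.87, 2.87], [-0.86, 2.18], [0.17, 2.46], [-1.51, 4.65], [0.06, 2.69], [-2.65, 2.65]. Speed limits (rad/s): [2.57, 2.57, 3.01, 3.14, 3.14, 3.14].

### API

Orientations are given as a rotation vector (axis times angle).
In Python, from station import r, cams gives the robot as it stands.
- The arm moves only by the tool arm_command, never from a script. Its argument "targets" is a list that holds one entry, the list of rows, each a list of 7 numbers: the closure, from 0 (fully open) to 1 (shut), then the shift along the tool's x, y, z in mm, then the turn, a rotation vector about the tool's x, y, z in rad. In form: [[[jaw, tx, ty, tz, ax, ay, az], ...]]. A call has 1 to 12 rows; each row is the pose to reach, as a shift and turn from the pose measured when the call began, along the tool's axes at that moment; what a row does not reach only later rows make up. A row lasts 1/10 s, in which the tool goes at most 50 mm and 8.59 degrees, less where a joint would pass 70% of its speed; a pose out of reach is approached as far as the arm can. A call with a gripper value outside its range is refused whole. The fingers move at their own pace and stop on an object; "newtons" is the grip in N (left out, the last holds). Time passes only in rows, so rows that repeat a pose let the fingers close. It gives the time, the measured TCP pose, the force and the opening at its end, in the units of the state.
- r.state(): the state, without advancing time (a new reading comes with each control period).
- cams.capture(name): name is "side" or "top"; returns a dict with "pixels" (420x560x3 uint8, red, green, blue), "fovy" (degrees; the focal length in pixels is half the picture's height over the tangent of half this angle, whatever the lens; pixels are square), "cx", "cy" (the principal point, pixels), "camera_from_world" (4x4, takes a point from world to camera coordinates). Camera axes: x right, y down, z forward; pixel columns grow to the right and rows downward; lengths in m; the calibration is good to about 2 mm. A picture is of the moment at which its call begins. There is no depth.
- r.sign_off(): hands the job in, once; it reports no verdict.
The state is a dict: "clock": time; "joint_pos": joint angles; "qvel": joint speeds; "effort": joint torques, N m; "position": TCP position; "tcp_rot": TCP orientation; "ft_force": force on the tool from outside, world axes, zero at the start; "torque": the same for the moment, N m; "opening": opening from 0.0 (shut) to 1.0 (fully open).
Only numpy, scipy, OpenCV 4.12 (cv2) and the standard library are available. Lean on these libraries where they do the work, as an engineer would, in place of code of your own. Each camera call takes 0.05 s, during which the arm holds its last target. There are 200 camera calls.

## Working session

There is one attempt and no reset: what is moved stays moved. The work goes in short steps, Python scripts to look and compute and a tool call to move; the robot and the scene stay as the last step left them, time stands still between calls to the robot, and variables do not carry over. Pictures are saved under pics/ and viewed, about 8 in all and at most 12, crops included, and the job is handed in when it is done.

Besides the shell and the picture viewer there is one more tool, called after "Request:" as a command line: name --argument value ..., lists and objects as JSON in quotes. arm_command: Moves the arm, as the interface text tells. Its arguments: {"type":"object","properties":{"targets":{"type":"array"},"newtons":{"type":"number"}},"required":["targets"]}

```bash
mkdir -p pics; cat > h.py <<'E'
import numpy as np, cv2
from station import r, cams
def cap(n,f=None):
    c=cams.capture(n)
    if f: cv2.imwrite('pics/'+f, c['pixels'][:,:,::-1])
    return c
def foc(c): return c['pixels'].shape[0]/2/np.tan(np.radians(c['fovy'])/2)
def unproj(c,u,v,z):
    T=np.array(c['camera_from_world']);R,t=T[:3,:3],T[:3,3];f=foc(c)
    d=R.T@np.array([(u-c['cx'])/f,(v-c['cy'])/f,1]);o=-R.T@t
    return o+d*(z-o[2])/d[2]
def proj(c,p):
    T=np.array(c['camera_from_world']);q=T[:3,:3]@np.asarray(p)+T[:3,3];f=foc(c)
    return c['cx']+f*q[0]/q[2],c['cy']+f*q[1]/q[2]
E
python3 - <<'E'
from h import *
a=cap('top','t1.png');b=cap('side','s1.png')
s=r.state();print({k:s[k] for k in('clock','position','tcp_rot','opening','ft_force')},r.finger_overhang)
for c in(a,b): T=np.array(c['camera_from_world']);print(c['fovy'],-T[:3,:3].T@T[:3,3],T[:3,:3].round(2).tolist())
E
```

```text
{'clock': 0.1, 'position': array([ 0.15526108, -0.57926415,  0.20629673]), 'tcp_rot': array([-2.49152357e+00,  1.91166813e+00,  2.13535144e-03]), 'opening': 0.9992370277610529, 'ft_force': array([-0.3498136 , -1.01282237, -0.54943538])} 0.017
51.47739998580156 [ 0.46422558 -0.14349715  0.93019352] [[-0.0, -1.0, -0.03], [-0.98, 0.01, -0.19], [0.19, 0.03, -0.98]]
57.297999711837605 [0.25260925 0.49166222 0.56420117] [[-0.85, -0.52, -0.02], [-0.27, 0.48, -0.83], [0.44, -0.71, -0.55]]
```

View pics/t1.png

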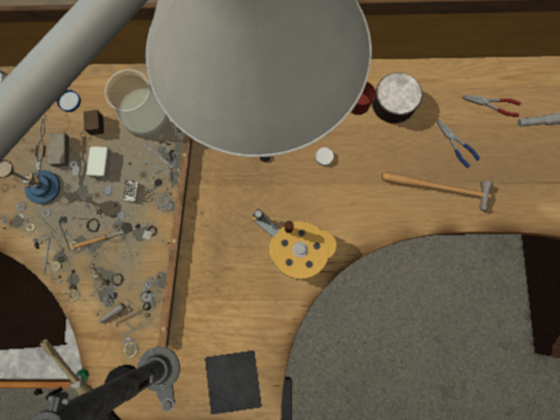

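View pics/s1.png

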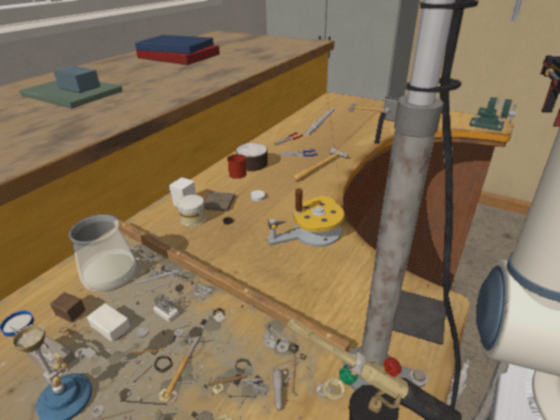

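The top view shows the wheel near (300,250), the big swelling near (330,242), the pointer post near (258,215) and the knob near (289,227). The side view shows the same stand at (320,220). Next I'll zoom in and fit.

```bash
python3 - <<'E'
from h import *
a=cap('top');b=cap('side')
A=a['pixels'][195:295,235:355];B=b['pixels'][175:255,255:360]
A=cv2.resize(A,None,fx=5,fy=5,interpolation=cv2.INTER_CUBIC);B=cv2.resize(B,(600,457),interpolation=cv2.INTER_CUBIC)
cv2.imwrite('pics/ta.png',A[:,:,::-1]);cv2.imwrite('pics/sb.png',B[:,:,::-1])
hsv=cv2.cvtColor(a['pixels'],cv2.COLOR_RGB2HSV)
print(hsv[262,285],hsv[245,330],hsv[300,260],hsv[265,320])
for n,u,v,z in(('nut',300,250,.066),('knobtop',289,227,.12),('bulge',335,242,.058),('post',258,215,.062),('pole',160,370,0)):print(n,unproj(a,u,v,z).round(3))
E
```

```text
[ 20 135 142] [ 19 158 192] [ 17 123 160] [ 19 155 196]
nut [ 0.561 -0.181  0.066]
knobtop [ 0.598 -0.158  0.12 ]
bulge [ 0.577 -0.252  0.058]
post [ 0.633 -0.097  0.062]
pole [0.323 0.107 0.   ]
```

View pics/ta.png

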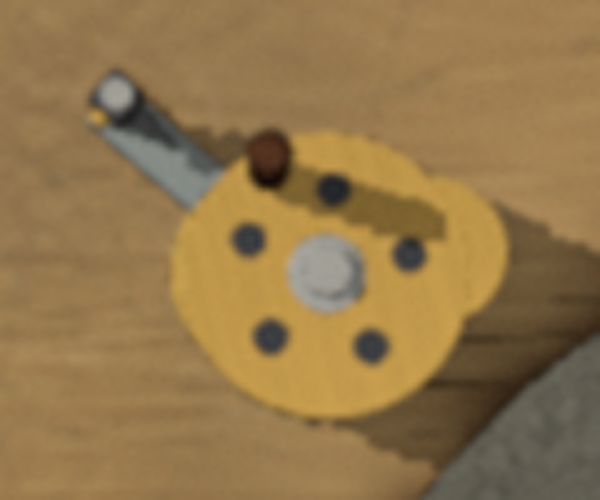

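View pics/sb.png

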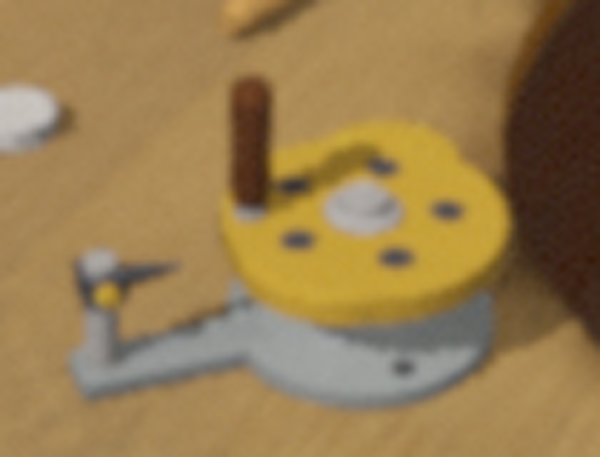

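The top crop shows the nut at full-frame (300.6,249.4), post top at (258.6,214.0), knob top at about (289,225) and swelling crest at about (336,244). The side crop confirms the layout. The swelling needs roughly +127° counter-clockwise to reach the pointer. A polar fit of the rim will refine that.

```bash
cat > fit.py <<'E'
from h import *
from scipy.optimize import least_squares
def rim(c,axle0,side):
    P=c['pixels'];h=cv2.cvtColor(cv2.GaussianBlur(P,(3,3),0),cv2.COLOR_RGB2HSV)
    m=((h[...,1]>(165 if side else 142))&(h[...,0]>14)&(h[...,0]<32)).astype(np.uint8)
    u,v=map(int,proj(c,[*axle0,.058]));w=np.zeros_like(m);cv2.circle(w,(u,v),45,1,-1);m*=w
    cs,_=cv2.findContours(m,cv2.RETR_EXTERNAL,cv2.CHAIN_APPROX_NONE);k=max(cs,key=cv2.contourArea)[:,0]
    W=np.array([unproj(c,x,y,.058)[:2] for x,y in k]);return W
def fit(W,x0):
    def rad(th,p): 
        d=lambda a:np.angle(np.exp(1j*(th-a)))
        return .058+.016*np.exp(-(d(p[2])/p[4])**2/2)+.005*np.exp(-(d(p[3])/p[4])**2/2)
    def res(p):
        q=W-p[:2];return np.hypot(*q.T)-rad(np.arctan2(q[:,1],q[:,0]),p)
    s=least_squares(res,x0,loss='soft_l1',f_scale=.002);return s.x,np.sqrt(np.mean(s.fun**2))
E
python3 - <<'E'
from fit import *
a=cap('top');b=cap('side')
n=unproj(a,300.6,249.4,.066)[:2];p=unproj(a,258.6,214,.062)[:2]
print('nut',n,'post',p,np.hypot(*(p-n)),np.degrees(np.arctan2(*(p-n)[::-1])),'knob',unproj(a,289,225,.12)[:2])
s=lambda x,y:unproj(b,255+x*105/600,175+y*80/457,z)[:2]
z=.066;n2=s(365,203);z=.062;p2=s(98,262);z=.12;k2=s(250,85)
print('side nut',n2,'post',p2,np.hypot(*(p2-n2)),np.degrees(np.arctan2(*(p2-n2)[::-1])),'knob',k2)
for c,sd in((a,0),(b,1)):
    W=rim(c,n,sd);x,e=fit(W,[*n,np.radians(-77),np.radians(105),.25]);print(len(W),x[:2],np.degrees(x[2:]),e)
s=r.state();R=cv2.Rodrigues(np.array(s['tcp_rot']))[0];print(R.round(3),s['position'])
for k in([.6,-.155,.25],[.6,-.155,.094]):print(R.T@(np.array(k)-s['position'])*1000)
E
```

```text
nut [ 0.56186538 -0.18198473] post [ 0.6350262  -0.09809139] 0.11131307065439323 48.90931298977814 knob [ 0.60201846 -0.15851566]
side nut [ 0.55848134 -0.17814533] post [ 0.6337627  -0.09542612] 0.11184700169983254 47.69520176747865 knob [ 0.60038588 -0.15752743]
180 [ 0.56207879 -0.18193998] [-77.37405234  89.71058747  14.70163144] 0.003198898701994334
128 [ 0.5571322  -0.17741823] [-74.96268716  91.77300303  19.55083323] 0.004604258266451075
[[ 0.259 -0.966 -0.   ]
 [-0.966 -0.259  0.001]
 [-0.001 -0.    -1.   ]] [ 0.15525006 -0.57946458  0.20694199]
[-294.93847    -539.44576108  -42.85150364]
[-294.83400177 -539.44315771  113.14846136]
```

Request:
arm_command --targets '[[[0, -15, -27, -5, 0, 0, 0], [0, -35, -64, -20, 0, 0, 0], [0, -59, -108, -40, 0, 0, 0], [0, -83, -152, -43, 0, 0, 0], [0, -107, -196, -43, 0, 0, 0], [0, -131, -240, -43, 0, 0, 0], [0, -155, -284, -43, 0, 0, 0], [0, -179, -328, -43, 0, 0, 0], [0, -203, -372, -43, 0, 0, 0], [0, -227, -416, -43, 0, 0, 0], [0, -251, -460, -43, 0, 0, 0], [0, -266, -487, -43, 0, 0, 0]]]'

```text
clock: 1.5
position: [0.5585, -0.1939, 0.2499]
tcp_rot: [-2.494, 1.91, 0.001]
ft_force: [0.1, -0.3, 0.9]
opening: 1.003
```

```bash
python3 - <<'E'
from h import *
s=r.state();R=cv2.Rodrigues(np.array(s['tcp_rot']))[0];print(s['clock'],R.round(3),s['position'],s['ft_force'])
for k in([.601,-.158,.25],[.601,-.158,.094]):print(R.T@(np.array(k)-s['position'])*1000)
E
```

```text
1.5 [[ 0.261 -0.965 -0.   ]
 [-0.965 -0.261  0.001]
 [-0.001 -0.    -1.   ]] [ 0.55853671 -0.19389042  0.24987604] [ 0.05632601 -0.30786231  0.87464442]
[-23.57959246 -50.35140473  -0.08531184]
[-23.40104359 -50.31526926 155.91458179]
```

Request:
arm_command --targets '[[[0, -12, -25, 0, 0, 0, 0], [0, -23.5, -50, 0, 0, 0, 0], [0, -23.5, -50, 20, 0, 0, 0], [0, -23.5, -50, 50, 0, 0, 0], [0, -23.5, -50, 85, 0, 0, 0], [0, -23.5, -50, 120, 0, 0, 0], [0, -23.5, -50, 145, 0, 0, 0], [0, -23.5, -50, 155, 0, 0, 0], [0, -23.5, -50, 156, 0, 0, 0], [0, -23.5, -50, 156, 0, 0, 0]]]'

```text
clock: 2.5
position: [0.6013, -0.1582, 0.0954]
tcp_rot: [-2.493, 1.909, -0.001]
ft_force: [0.2, -0.2, 0.0]
opening: 1.003
```

```bash
python3 - <<'E'
from h import *
b=cap('side')['pixels'][120:260,230:400];a=cap('top')['pixels'][175:315,215:385]
o=np.hstack([cv2.resize(x,None,fx=2.35,fy=2.35,interpolation=cv2.INTER_CUBIC) for x in(b,a)]);cv2.imwrite('pics/g1.png',o[:,:,::-1]);print(o.shape)
E
```

```text
(329, 800, 3)
```

View pics/g1.png

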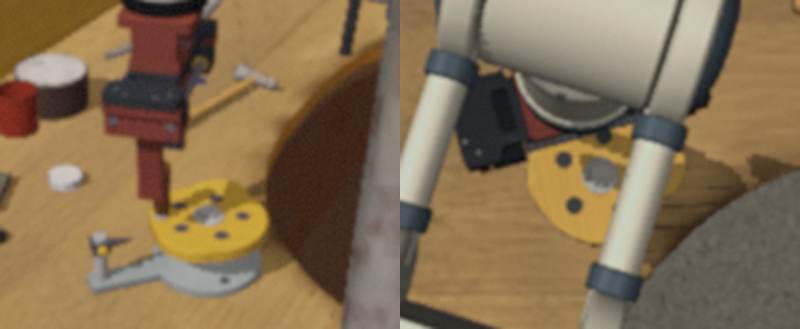

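The side half of the picture has the gripper straddling the knob, which is hidden behind the near finger at about (152,190). The pointer is clear of the fingers. I'll close now.

Request:
arm_command --targets '[[[0.5, 0, 0, 0, 0, 0, 0], [0.9, 0, 0, 0, 0, 0, 0], [0.9, 0, 0, 0, 0, 0, 0], [0.9, 0, 0, 0, 0, 0, 0], [0.9, 0, 0, 0, 0, 0, 0], [0.9, 0, 0, 0, 0, 0, 0]]]' --newtons 15

```text
clock: 3.2
position: [0.6017, -0.1583, 0.0962]
tcp_rot: [-2.493, 1.909, -0.004]
ft_force: [-0.4, 0.2, -0.7]
opening: 0.492
```

```bash
cat > arc.py <<'E'
from h import *
import sys
def arc(dirs,ax=(.5605,-.180),rad=.046):
    s=r.state();R=cv2.Rodrigues(np.array(s['tcp_rot']))[0];p=np.array(s['position']);q=p[:2]-ax
    az=np.degrees(np.arctan2(q[1],q[0]));print(s['clock'],p,'az',az,'rad',np.hypot(*q),'F',s['ft_force'],s['opening'])
    for d in dirs:
        t=np.radians(az+d);rr=np.hypot(*q)*max(0,1-d/12)+rad*min(1,d/12)
        w=np.array([ax[0]+rr*np.cos(t)-p[0],ax[1]+rr*np.sin(t)-p[1],0]);print(d,(R.T@w*1000).round(1)[:2])
if __name__=='__main__': arc([float(x) for x in sys.argv[1:]])
E
python3 arc.py 1 3 6 9 12 15 18 21 24 27 29 30
```

```text
3.2 [ 0.60166166 -0.15826697  0.09617414] az 27.83370189531288 rad 0.04654682169259368 F [-0.39826013  0.16396435 -0.69389132] 0.49172425103237405
1.0 [-0.8  0.2]
3.0 [-2.3  0.7]
6.0 [-4.6  1.6]
9.0 [-6.8  2.5]
12.0 [-9.   3.6]
15.0 [-11.1   4.7]
18.0 [-13.2   5.9]
21.0 [-15.3   7.1]
24.0 [-17.3   8.5]
27.0 [-19.1  10. ]
29.0 [-20.4  11.1]
30.0 [-21.   11.6]
```

Not fully closed yet; a few more rows.

Request:
arm_command --targets '[[[0.9, 0, 0, 0, 0, 0, 0], [0.9, 0, 0, 0, 0, 0, 0], [0.9, 0, 0, 0, 0, 0, 0], [0.9, 0, 0, 0, 0, 0, 0], [0.9, 0, 0, 0, 0, 0, 0], [0.9, 0, 0, 0, 0, 0, 0]]]'

```text
clock: 3.8
position: [0.6016, -0.1582, 0.0961]
tcp_rot: [-2.493, 1.909, -0.003]
ft_force: [-0.6, 0.1, 0.4]
opening: 0.198
```

```bash
python3 arc.py 1 3 6 9 12 15 18 21 24 27 29 30
```

```text
3.8 [ 0.60163644 -0.15823144  0.09612262] az 27.886871710220763 rad 0.046541132232415704 F [-0.55631133  0.14344198  0.4091971 ] 0.1979432679408902
1.0 [-0.8  0.2]
3.0 [-2.3  0.7]
6.0 [-4.6  1.6]
9.0 [-6.8  2.5]
12.0 [-9.   3.6]
15.0 [-11.1   4.7]
18.0 [-13.2   5.9]
21.0 [-15.3   7.2]
24.0 [-17.2   8.5]
27.0 [-19.1  10. ]
29.0 [-20.4  11.1]
30.0 [-20.9  11.6]
```

Request:
arm_command --targets '[[[0.9, 0, 0, 0, 0, 0, 0], [0.9, -0.8, 0.2, 0, 0, 0, 0], [0.9, -2.3, 0.7, 0, 0, 0, 0], [0.9, -4.6, 1.6, 0, 0, 0, 0], [0.9, -6.8, 2.5, 0, 0, 0, 0], [0.9, -9.0, 3.6, 0, 0, 0, 0], [0.9, -11.1, 4.7, 0, 0, 0, 0], [0.9, -13.2, 5.9, 0, 0, 0, 0], [0.9, -15.3, 7.2, 0, 0, 0, 0], [0.9, -17.2, 8.5, 0, 0, 0, 0], [0.9, -19.1, 10, 0, 0, 0, 0], [0.9, -20.9, 11.6, 0, 0, 0, 0]]]'

```text
clock: 5.0
position: [0.5847, -0.1412, 0.0961]
tcp_rot: [-2.493, 1.909, -0.004]
ft_force: [1.0, -2.5, 0.1]
opening: 0.198
```

```bash
python3 arc.py 3 6 9 12 15 18 21 24 27 30 33 36
```

```text
5.0 [ 0.58471287 -0.14123386  0.09613362] az 58.011591773662154 rad 0.04570641604436186 F [ 0.9962716  -2.52686072  0.12538408] 0.1977369315005074
3.0 [-1.8  1.6]
6.0 [-3.4  3.3]
9.0 [-5.   5.1]
12.0 [-6.5  7. ]
15.0 [-7.9  9. ]
18.0 [-9.1 11.1]
21.0 [-10.2  13.2]
24.0 [-11.2  15.4]
27.0 [-12.1  17.7]
30.0 [-12.9  20. ]
33.0 [-13.5  22.3]
36.0 [-14.   24.6]
```

Request:
arm_command --targets '[[[0.9, -1.8, 1.6, 0, 0, 0, 0], [0.9, -3.4, 3.3, 0, 0, 0, 0], [0.9, -5, 5.1, 0, 0, 0, 0], [0.9, -6.5, 7, 0, 0, 0, 0], [0.9, -7.9, 9, 0, 0, 0, 0], [0.9, -9.1, 11.1, 0, 0, 0, 0], [0.9, -10.2, 13.2, 0, 0, 0, 0], [0.9, -11.2, 15.4, 0, 0, 0, 0], [0.9, -12.1, 17.7, 0, 0, 0, 0], [0.9, -12.9, 20, 0, 0, 0, 0], [0.9, -13.5, 22.3, 0, 0, 0, 0], [0.9, -14, 24.6, 0, 0, 0, 0]]]'

```text
clock: 6.2
position: [0.5575, -0.1351, 0.0961]
tcp_rot: [-2.493, 1.911, -0.007]
ft_force: [1.9, -6.4, -1.5]
opening: 0.2
```

```bash
python3 arc.py 3 6 9 12 15 18 21 24 27 30 33 36
```

```text
6.2 [ 0.55749463 -0.13509228  0.09611752] az 93.82871030641692 rad 0.04500817377003049 F [ 1.88596217 -6.39786479 -1.46453689] 0.20037092043473526
3.0 [-0.6  2.3]
6.0 [-1.2  4.6]
9.0 [-1.6  7. ]
12.0 [-1.8  9.4]
15.0 [-1.8 11.8]
18.0 [-1.5 14.2]
21.0 [-1.2 16.6]
24.0 [-0.7 18.9]
27.0 [-0.1 21.3]
30.0 [ 0.6 23.6]
33.0 [ 1.4 25.8]
36.0 [ 2.4 28. ]
```

```bash
sed -i 's/ax=(.5605,-.180)/ax=(.561,-.1815)/' arc.py; python3 arc.py 3 6 9 12 15 18 21 24 27 30 33 36
```

```text
6.2 [ 0.55749463 -0.13509228  0.09611752] az 94.31958863796557 rad 0.04653992094054957 F [ 1.88596217 -6.39786479 -1.46453689] 0.20037092043473526
3.0 [-0.3  2.4]
6.0 [-0.4  4.8]
9.0 [-0.4  7.3]
12.0 [-0.3  9.7]
15.0 [-0.1 12.1]
18.0 [ 0.1 14.5]
21.0 [ 0.5 16.9]
24.0 [ 1.  19.2]
27.0 [ 1.6 21.6]
30.0 [ 2.3 23.8]
33.0 [ 3.2 26.1]
36.0 [ 4.1 28.3]
```

Request:
arm_command --targets '[[[0.9, -0.3, 2.4, 0, 0, 0, 0], [0.9, -0.4, 4.8, 0, 0, 0, 0], [0.9, -0.4, 7.3, 0, 0, 0, 0], [0.9, -0.3, 9.7, 0, 0, 0, 0], [0.9, -0.1, 12.1, 0, 0, 0, 0], [0.9, 0.1, 14.5, 0, 0, 0, 0], [0.9, 0.5, 16.9, 0, 0, 0, 0], [0.9, 1.0, 19.2, 0, 0, 0, 0], [0.9, 1.6, 21.6, 0, 0, 0, 0], [0.9, 2.3, 23.8, 0, 0, 0, 0], [0.9, 3.2, 26.1, 0, 0, 0, 0], [0.9, 4.1, 28.3, 0, 0, 0, 0]]]'

```text
clock: 7.4
position: [0.5313, -0.1465, 0.0961]
tcp_rot: [-2.493, 1.91, -0.007]
ft_force: [4.5, -2.5, -1.5]
opening: 0.195
```

```bash
python3 arc.py 3 6 9 12 14 16 18 20 22 23;python3 - <<'E'
from h import *
b=cap('side')['pixels'][165:265,255:365];a=cap('top')['pixels'][195:295,235:345]
o=np.hstack([cv2.resize(x,None,fx=3.63,fy=3.63,interpolation=cv2.INTER_CUBIC) for x in(b,a)]);cv2.imwrite('pics/g2.png',o[:,:,::-1]);print(o.shape)
E
```

```text
7.4 [ 0.53128737 -0.14653471  0.09609581] az 130.3570565928406 rad 0.045884770097815115 F [ 4.54178544 -2.46574241 -1.54979818] 0.19457649741314545
3.0 [1.1 2.2]
6.0 [2.2 4.3]
9.0 [3.5 6.3]
12.0 [4.9 8.3]
14.0 [5.9 9.5]
16.0 [ 6.9 10.8]
18.0 [ 8.  11.9]
20.0 [ 9.1 13.1]
22.0 [10.3 14.2]
23.0 [10.9 14.7]
(363, 798, 3)
```

View pics/g2.png

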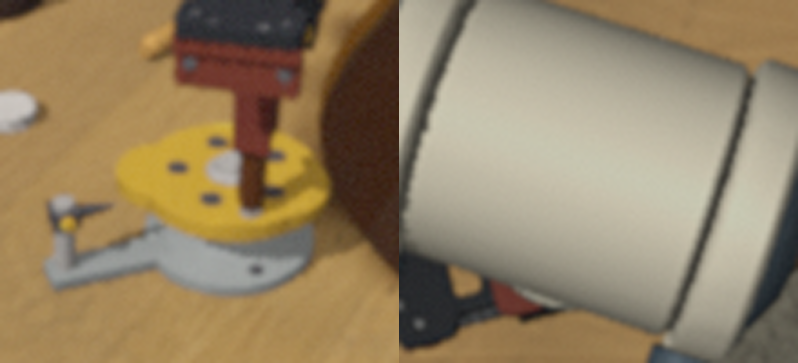

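The side half has the wheel turning with the knob. The swelling's crest, at (118,170), is approaching the pointer tip at (112,208). About 24° remain, so I'll go 22° and check.

Request:
arm_command --targets '[[[0.9, 1.1, 2.2, 0, 0, 0, 0], [0.9, 2.2, 4.3, 0, 0, 0, 0], [0.9, 3.5, 6.3, 0, 0, 0, 0], [0.9, 4.9, 8.3, 0, 0, 0, 0], [0.9, 6.9, 10.8, 0, 0, 0, 0], [0.9, 8.0, 11.9, 0, 0, 0, 0], [0.9, 9.1, 13.1, 0, 0, 0, 0], [0.9, 10.3, 14.2, 0, 0, 0, 0], [0.9, 10.3, 14.2, 0, 0, 0, 0]]]'

```text
clock: 8.4
position: [0.5206, -0.1602, 0.0961]
tcp_rot: [-2.492, 1.91, -0.008]
ft_force: [5.6, -2.8, -1.7]
opening: 0.193
```

```bash
python3 arc.py 1 2 3 4 5;python3 - <<'E'
from fit import *
c=cap('side')
W=rim(c,[.56,-.18],1);x,e=fit(W,[.558,-.178,np.radians(46),np.radians(215),.27]);print(x[:2],np.degrees(x[2:]),e)
b=c['pixels'][175:255,255:360];o=cv2.resize(b,(780,594),interpolation=cv2.INTER_CUBIC);cv2.imwrite('pics/g3.png',o[:,:,::-1])
E
```

```text
8.4 [ 0.52058372 -0.16016448  0.0961235 ] az 152.17068367899319 rad 0.04570208547861999 F [ 5.55415914 -2.79159201 -1.6600729 ] 0.1931962419541623
1.0 [0.6 0.6]
2.0 [1.2 1.1]
3.0 [1.7 1.6]
4.0 [2.3 2.2]
5.0 [3.  2.7]
[ 0.56249485 -0.1735027 ] [ 53.53361942 191.61001814   9.51031914] 0.017860531993446123
```

View pics/g3.png

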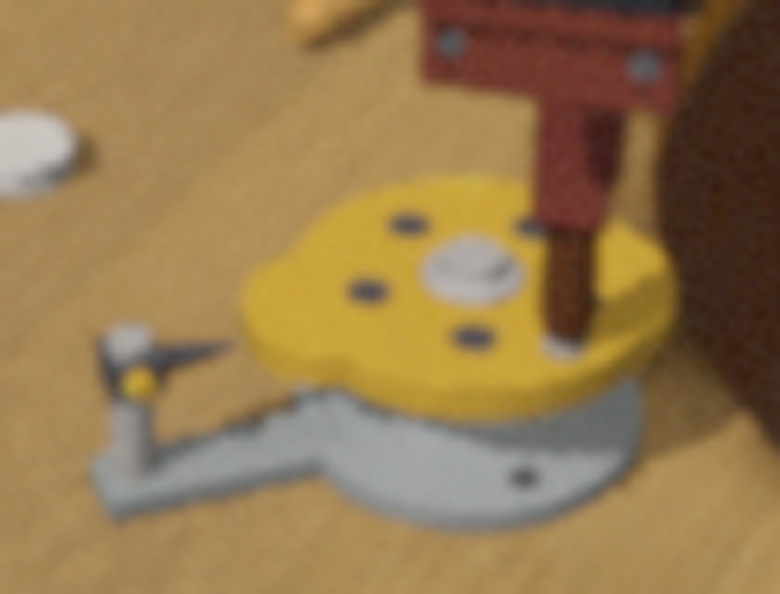

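In the side view the crest (about (245,300)) is nearly at the tip (232,347). I'll trim by +2°, release gently and retreat up for a clear look.

Request:
arm_command --targets '[[[0.9, 1.2, 1.1, 0, 0, 0, 0], [0.9, 1.2, 1.1, 0, 0, 0, 0], [0.6, 1.2, 1.1, 0, 0, 0, 0], [0.3, 1.2, 1.1, 0, 0, 0, 0], [0, 1.2, 1.1, 0, 0, 0, 0], [0, 1.2, 1.1, 0, 0, 0, 0], [0, 1.2, 1.1, 0, 0, 0, 0], [0, 1.2, 1.1, 0, 0, 0, 0]]]'

```text
clock: 9.25
position: [0.5197, -0.1616, 0.0961]
tcp_rot: [-2.492, 1.91, -0.008]
ft_force: [0.1, 0.1, -0.4]
opening: 0.703
```

Request:
arm_command --targets '[[[0, 0, 0, -15, 0, 0, 0], [0, 0, 0, -40, 0, 0, 0], [0, 0, 0, -75, 0, 0, 0], [0, 35, 20, -95, 0, 0, 0], [0, 75, 40, -100, 0, 0, 0], [0, 120, 60, -100, 0, 0, 0], [0, 165, 80, -100, 0, 0, 0], [0, 210, 100, -100, 0, 0, 0], [0, 235, 115, -100, 0, 0, 0], [0, 240, 120, -100, 0, 0, 0]]]'

```text
clock: 10.25
position: [0.4642, -0.4274, 0.1965]
tcp_rot: [-2.489, 1.915, -0.008]
ft_force: [0.5, -0.1, -0.4]
opening: 1.0
```

```bash
cat > look.py <<'E'
from fit import *
import sys
s=r.state();print(s['clock'],s['position'],s['opening'])
a=cap('top');b=cap('side')
for c,sd in((a,0),(b,1)):
    W=rim(c,[.561,-.181],sd);x,e=fit(W,[.561,-.181,np.radians(48),np.radians(216),.27]);print(x[:2],np.degrees(x[2:]),e)
A=a['pixels'][200:290,245:335];B=b['pixels'][170:260,260:350]
o=np.hstack([cv2.resize(x,(400,400),interpolation=cv2.INTER_CUBIC) for x in(A,B)]);cv2.imwrite('pics/'+sys.argv[1],o[:,:,::-1])
E
python3 look.py l1.png
```

```text
10.25 [ 0.46419272 -0.42740374  0.19650768] 1.0001959543790118
[ 0.5624255  -0.18138875] [ 44.55419082 214.26825007  14.09163876] 0.0012869381244022893
[ 0.56236026 -0.17407136] [ 54.11210649 227.41834931  10.84252203] 0.017518260996928634
```

View pics/l1.png

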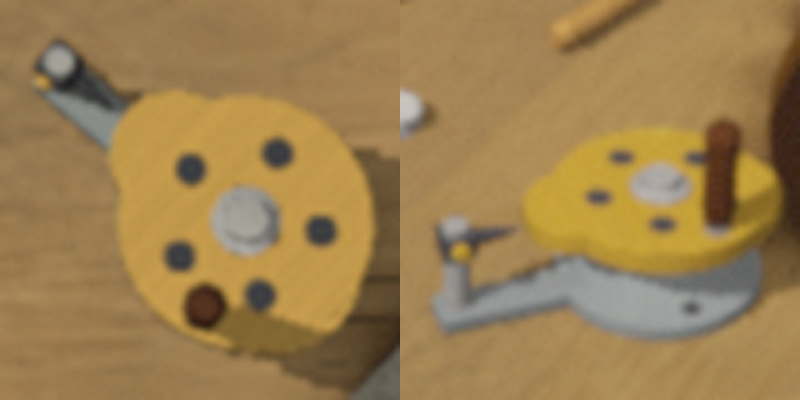

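The top half has the swelling with its notches at (118,180) and (212,100), centred at about azimuth 44–45°. The post at (60,62) lies at azimuth 49°. The wheel is therefore about 4° short. The side mask failed, so I'll fix it for a second opinion.

```bash
python3 - <<'E'
from fit import *
import fit as F
a=cap('top');b=cap('side');az=lambda d:np.degrees(np.arctan2(d[1],d[0]))
def rim2(c,ax):
    L=cv2.cvtColor(cv2.GaussianBlur(c['pixels'],(3,3),0),cv2.COLOR_RGB2LAB)[...,2]
    u,v=map(int,proj(c,[*ax,.058]));w=np.zeros_like(L);cv2.ellipse(w,(u,v),(46,40),0,0,360,1,-1)
    t,_=cv2.threshold(L[w>0].reshape(1,-1),0,255,cv2.THRESH_OTSU);m=((L>t)*w).astype(np.uint8)
    k=max(cv2.findContours(m,0,1)[0],key=cv2.contourArea)[:,0];print('otsu',t,len(k))
    return np.array([unproj(c,x,y,.058)[:2] for x,y in k])
for c,ax in((a,(.5624,-.1814)),(b,(.559,-.178))):
    W=rim2(c,(.561,-.181));
    if c is b:  # drop lower, near-side wall: keep far-side/left points by using silhouette at z=.058 only where it faces away
        cam=-np.array(c['camera_from_world'])[:3,:3].T@np.array(c['camera_from_world'])[:3,3]
        d=(cam[:2]-ax)/np.linalg.norm(cam[:2]-ax);q=(W-ax);W=W[(q@d)<.03]
    x,e=fit(W,[*ax,np.radians(47),np.radians(216),.25]);print(x[:2],np.degrees(x[2:]),e)
    if c is a:p=unproj(a,258.5,213.95,.062)[:2]; print('post az',az(p-x[:2]))
    else:
        t=unproj(b,285.9,221.75,.051)[:2];p=unproj(b,*(260+(455-400)*.225,170+228*.225),.062)[:2]
        print('tip az',az(t-x[:2]),np.hypot(*(t-x[:2])),'post az',az(p-x[:2]),'pointer dir',az(p-t))
E
python3 arc.py
```

```text
otsu 162.0 219
[ 0.56608219 -0.17978169] [ 46.03007575 298.88619065  11.17923068] 0.009144125250286881
post az 49.86395818233074
otsu 151.0 236
[ 0.61651676 -0.27494033] [  11.27449918  170.72085301 3263.06223462] 0.033305804992688155
tip az 91.3147115515804 0.15423250674342556 post az 84.96217148144139 pointer dir 53.692187131417235
10.45 [ 0.46622265 -0.42330675  0.19706263] az -111.40294190407248 rad 0.2597176320323683 F [ 0.8019073  -0.9100088  -0.16265377] 0.9985156308065878
```

```bash
python3 - <<'E'
from h import *
a=cap('top');print(unproj(a,291.1,267.5,.12))
s=r.state();R=cv2.Rodrigues(np.array(s['tcp_rot']))[0];p=np.array(s['position'])
for k in([.5197,-.1616,.19],[.5197,-.1616,.096]):print(R.T@(np.array(k)-p)*1000)
E
```

```text
[ 0.52228703 -0.16148825  0.12      ]
[-238.44145411 -119.71018453    6.94653871]
[-238.75807011 -119.21219157  100.94468633]
```

Request:
arm_command --targets '[[[0, -25, -12, 0, 0, 0, 0], [0, -65, -32, 0, 0, 0, 0], [0, -107, -54, 0, 0, 0, 0], [0, -149, -75, 0, 0, 0, 0], [0, -191, -96, 0, 0, 0, 0], [0, -225, -113, 0, 0, 0, 0], [0, -238.5, -119.5, 0, 0, 0, 0], [0, -238.5, -119.5, 10, 0, 0, 0], [0, -238.5, -119.5, 40, 0, 0, 0], [0, -238.5, -119.5, 75, 0, 0, 0], [0, -238.5, -119.5, 97, 0, 0, 0], [0, -238.5, -119.5, 101, 0, 0, 0]]]'

```text
clock: 11.7
position: [0.5176, -0.1623, 0.0914]
tcp_rot: [2.493, -1.91, -0.001]
ft_force: [0.1, 0.1, 0.4]
opening: 1.001
```

Request:
arm_command --targets '[[[0.5, 0, 0, 0, 0, 0, 0], [0.9, 0, 0, 0, 0, 0, 0], [0.9, 0, 0, 0, 0, 0, 0], [0.9, 0, 0, 0, 0, 0, 0], [0.9, 0, 0, 0, 0, 0, 0], [0.9, 0, 0, 0, 0, 0, 0], [0.9, 0, 0, 0, 0, 0, 0], [0.9, 0, 0, 0, 0, 0, 0], [0.9, 0, 0, 0, 0, 0, 0], [0.9, 0, 0, 0, 0, 0, 0], [0.9, 0, 0, 0, 0, 0, 0], [0.9, 0, 0, 0, 0, 0, 0]]]'

```text
clock: 12.9
position: [0.5175, -0.1621, 0.0913]
tcp_rot: [2.494, -1.91, -0.001]
ft_force: [-1.6, 2.0, 0.8]
opening: 0.2
```

```bash
python3 arc.py 1 2 3 4 4.4 5
```

```text
12.9 [ 0.51752953 -0.1621104   0.09133959] az 155.9611825191685 rad 0.04759872454649627 F [-1.55658138  1.98327194  0.78842189] 0.19973301682525357
1.0 [0.7 0.4]
2.0 [1.5 0.8]
3.0 [2.2 1.2]
4.0 [3.  1.6]
4.4 [3.3 1.7]
5.0 [3.7 1.9]
```

Request:
arm_command --targets '[[[0.9, 0.7, 0.5, 0, 0, 0, 0], [0.9, 1.4, 1.1, 0, 0, 0, 0], [0.9, 2.1, 1.7, 0, 0, 0, 0], [0.9, 2.8, 2.3, 0, 0, 0, 0], [0.9, 2.8, 2.3, 0, 0, 0, 0], [0.9, 2.8, 2.3, 0, 0, 0, 0], [0.5, 2.8, 2.3, 0, 0, 0, 0], [0, 2.8, 2.3, 0, 0, 0, 0], [0, 2.8, 2.3, 0, 0, 0, 0], [0, 2.8, 2.3, 0, 0, 0, 0], [0, 2.8, 2.3, 0, 0, 0, 0], [0, 2.8, 2.3, 0, 0, 0, 0]]]'

```text
clock: 14.1
position: [0.5161, -0.1654, 0.0914]
tcp_rot: [2.494, -1.91, -0.001]
ft_force: [0.8, -1.0, -0.4]
opening: 0.707
```

Request:
arm_command --targets '[[[0, 0, 0, -15, 0, 0, 0], [0, 0, 0, -40, 0, 0, 0], [0, 0, 0, -75, 0, 0, 0], [0, 35, 20, -95, 0, 0, 0], [0, 75, 40, -100, 0, 0, 0], [0, 120, 60, -100, 0, 0, 0], [0, 165, 80, -100, 0, 0, 0], [0, 210, 100, -100, 0, 0, 0], [0, 235, 115, -100, 0, 0, 0], [0, 240, 120, -100, 0, 0, 0]]]'

```text
clock: 15.1
position: [0.4612, -0.4315, 0.1916]
tcp_rot: [2.489, -1.915, -0.002]
ft_force: [-0.0, 0.3, -0.0]
opening: 1.006
```

```bash
python3 look.py l2.png; python3 - <<'E'
from h import *
b=cap('side');im=cv2.resize(b['pixels'][170:260,260:350],(580,580),interpolation=cv2.INTER_CUBIC);k=580/90
ax=np.array([.559,-.178])
for az,col in((44.5,(255,0,0)),(49,(0,0,255))):
    t=np.radians(np.arange(0,360,1.));d=np.angle(np.exp(1j*(t-np.radians(az))));rr=.058+.016*np.exp(-(d/np.radians(14.1))**2/2)
    pts=np.array([proj(b,[ax[0]+q*np.cos(s),ax[1]+q*np.sin(s),.058]) for q,s in zip(rr,t)])
    cv2.polylines(im,[np.int32((pts-[260,170]+.5)*k)],True,col,1)
cv2.imwrite('pics/l3.png',im[:,:,::-1])
E
```

```text
15.1 [ 0.46123125 -0.43154509  0.19155854] 1.0063118081756652
[ 0.56239826 -0.18136424] [ 49.81407514 218.71633561  14.49943413] 0.0013778618203178444
[ 0.56153857 -0.17536105] [ 58.38095939 226.39008709  13.92824137] 0.009750951857016535
```

View pics/l2.png

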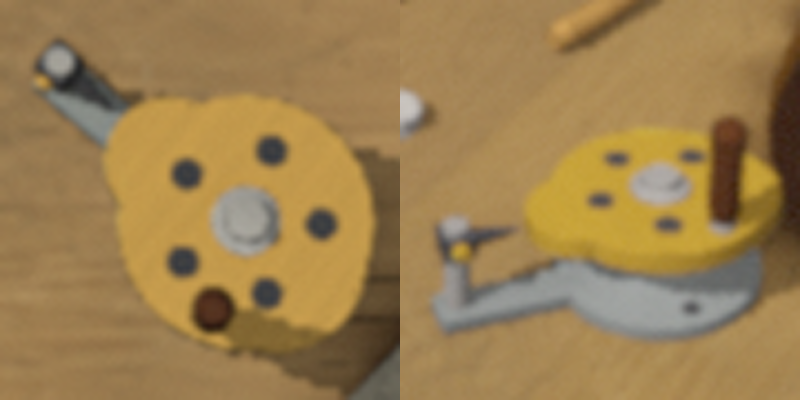

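View pics/l3.png

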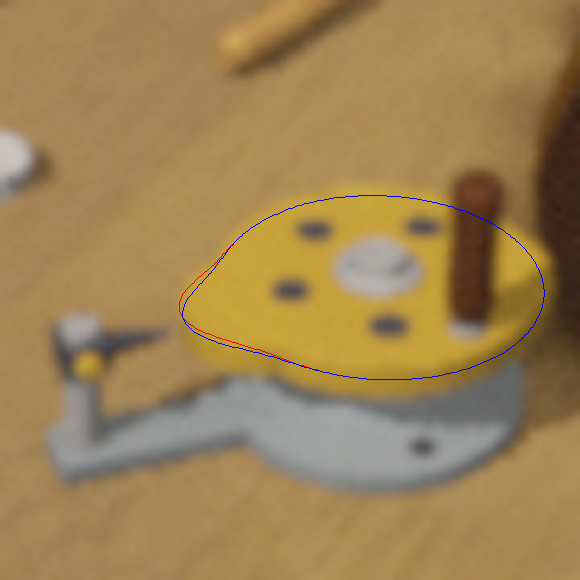

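The top half has the swelling now centred on the pointer arm, with fit azimuth 49.8° against 49.0° for the post. The overlay agrees to within the picture's resolution. One numeric check of the post centroid, then I'll hand in.

```bash
python3 - <<'E'
from fit import *
a=cap('top');g=cv2.cvtColor(a['pixels'],cv2.COLOR_RGB2HSV)
def blob(u,v,rad,z):
    w=np.zeros(g.shape[:2]);cv2.circle(w,(u,v),rad,1,-1)
    m=(w>0)&(g[...,1]<50)&(g[...,2]>120);y,x=np.nonzero(m);print(m.sum(),x.mean(),y.mean());return unproj(a,x.mean(),y.mean(),z)[:2]
p=blob(258,214,4,.062);n=blob(300,249,9,.064)
x,e=fit(rim(a,[.561,-.181],0),[.561,-.181,.86,3.8,.25])
for c in(n,x[:2]):print('post az',np.degrees(np.arctan2(*(p-c)[::-1])),np.hypot(*(p-c)))
d=np.degrees(x[2]-np.arctan2(*(p-x[:2])[::-1]));print('high',np.degrees(x[2]),'diff',d)
if abs(d)<1.5: print(r.sign_off(), r.state()['clock'])
E
```

```text
30 257.6333333333333 213.36666666666667
152 299.25 249.25
post az 48.39436112533988 0.111368361212318
post az 49.09164779284685 0.11274629244736091
high 49.841755049416726 diff 0.7501072565698768
the job is handed in; nothing more can be done
the job is handed in; nothing more can be done
```

I gripped the crank knob from above and turned the wheel about 130° counter-clockwise. The steps were about 3° per 0.1 s, so roughly 30°/s, well under the half-turn-a-second limit. After a first release and look I regripped for a trim of about 5°, then let go, backed the arm off and handed in at about 15 s.

- **Top camera:** the last fit puts the high spot at azimuth 49.8° and the pointer post at 49.1°. That is a difference of about 0.75°, or 1 mm at the rim. Measured from the axle nut instead, the post is at 48.4°, a difference of about 1.4°.
- **Side camera:** the automatic rim fit never gave a usable result (1 to 3 cm residuals), so I discarded it. By eye, the side view agrees that the swelling faces the pointer.
- **Forces and clearance:** the wrist readings between moves stayed under 7 N, and the gripper was well clear of the wheel at hand-in.

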